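# Put the cheese stick on show under the clip-on cover

## Robot

A 6-joint arm with a two-finger parallel gripper is mounted at the origin on a cart in front of the work surface, level with it; the furniture and walls round the work are solid. World frame = base frame: x ahead of the robot, y to its left, z up, the work surface at z = 0. Lengths are in mm, angles in rad, forces in N, time in s.
With the tool pointing down it reaches from about 325 to 925 mm from the base axis. Payload 3.1 kg.
Tool frame: the origin (TCP) lies on the centre line of the jaws, within the pads' length; the fingertips stand 22 mm ahead of it and the grasp point (between the pads) lies 3 mm ahead of it (tip_extent is the distance from the TCP to the fingertips, in mm); z points along the fingers, y is the direction in which the jaws open and shut (so a half turn about z gives the same grasp; the last joint's range is limited). The gripper opens to 85 mm and grips with 20 to 120 N. Pads are 22 mm wide; open, the fingers measure 114 mm over their backs; the gripper's body (76 mm by 85 mm) begins 54 mm behind the grasp point. The pads swing forward as they close: fully open they stand 13 mm farther back than shut.
Start: joints at [1.181, 0.217, 1.613, -0, 1.311, -0.112], TCP at [171.381, 601.056, 253.3] pointing down, gripper open.
Joint ranges: [-2.75, 2.75], [-0.78, 2.1], [0.31, 2.55], [-1.13, 4.27], [0.13, 2.63], [-2.58, 2.58]. Speed limits (rad/s): [2.79, 2.79, 3.14, 3.14, 3.14, 3.14].

## Interface

Orientations are given as a rotation vector (axis times angle).
In Python, from rig import * gives the robot as it stands. The module is installed in compiled form; this text tells all that it offers.
- The arm moves only by the tool jog_arm, never from a script. Its argument "plan" is a list that holds one entry, the list of rows, each a list of 5 numbers: the closure, from -1 (fully open) to 1 (shut), then the shift along the tool's x, y, z in mm, then the turn about the tool's z in rad. A call has 1 to 8 rows; each row shifts and turns the commanded pose from where the row before left it, along the tool's axes as they then stand; what a row does not reach is not made up. A row lasts 1/12 s, in which the tool goes at most 41.7 mm and 7.16 degrees, less where a joint would pass 70% of its speed; a pose out of reach is approached as far as the arm can. A call with a gripper value outside its range is refused whole. The fingers move at their own pace and stop on an object; "force" is the grip in N (left out, the last holds). Time passes only in rows, so rows that do not move let the fingers close. It gives the time, the measured TCP pose, the force and the opening at its end, in the units of the state.
- get_state(): the state, without advancing time (a new reading comes with each control period).
- snapshot(name): name is "side" or "top" or "wrist"; returns a dict with "image" (384x512x3 uint8, blue, green, red), "fx", "fy", "cx", "cy" (pixels), "k1" (the pictures are not rectified: a ray, as slopes to the right and down, at radius r is drawn at 1 + k1 r^2 times it, then the intrinsics apply), "camera_from_world" (4x4, takes a point from world to camera coordinates). Camera axes: x right, y down, z forward; pixel columns grow to the right and rows downward; lengths in mm; the calibration is good to about 2 mm. A picture is of the moment at which its call begins. There is no depth.
- sign_off(): hands the job in, once; it reports no verdict.
The state is a dict: "t": time; "joint_pos": joint angles; "dq": joint speeds; "effort": joint torques, N m; "position": TCP position; "eef_rot": TCP orientation; "ft_force": force on the tool from outside, world axes, zero at the start; "moment": the same for the moment, N m; "width": opening from 0.0 (shut) to 1.0 (fully open).
Only numpy, scipy, OpenCV 4.12 (cv2) and the standard library are available. Lean on these libraries where they do the work, as an engineer would, in place of code of your own. Each camera call takes 0.05 s, during which the arm holds its last target.

## Task

Put the cheese stick that lies on the worktop, between the wooden showcase base and the clear cover, on show: lay it lengthwise in the middle of the base, then set the cover over it and push the cover straight down until both green snap hooks have clicked over its edges and it sits fully home. Set things down rather than dropping them, and leave the other bakes where they are.

Things in the scene. Friction and masses are not known exactly. Their poses are not given: they have to be found in the camera images.
- base: Showcase base, fixed to the worktop on rubber feet: pale wooden board 200 (x) x 136 (y) mm, its top 24 mm above the worktop, thin white panel in the middle. Origin: centre of its underside, on the worktop; x along its long side, z up. Its two green snap hooks stand at the middle of the long sides (y = +-66 to 76 mm, 44 mm wide along x), tips 44 mm above the worktop.
- base_top (a point): Centre of the board's top face, 24 mm above the base's origin. Near each corner, at x = +-79, y = +-47 mm, stands an aluminium locating stud, 12 mm thick at its foot, tapering to 4 mm at its top 24 mm above the board; the studs fit inside the cover's corners with 2 mm play all round.
- cover: Clear rectangular cover, open below, about 0.25 kg, standing upright on the worktop. Outside 180 (x) x 116 (y) x 60 mm high, walls 3 mm, roof 4 mm. Origin: centre of the open underside; x along the long side, z up. It fits the base either way round, long side along long side; fully home its origin is 24 mm above the base's origin.
- cover_handle (a point): Middle of the pale wooden handle on the cover's roof, 75 mm above the cover's foot. The handle is 90 mm long (x), 22 mm wide (y) and 30 mm tall: it stands on the roof (60 mm above the foot) and its top is 90 mm above the foot.
- cover_edge_l (a point): Outer edge of the cover's green foot flange, y = +68 mm in the cover's frame, at the underside. A flange 5 mm thick runs along the foot of each long side, out to y = +-68 mm; the hooks catch these. Going down, the flanges meet the hooks' slopes about 16 mm above the board; from there about 10 to 20 N pushes it home.
- cover_edge_r (a point): The same on the other flange, y = -68 mm in the cover's frame.
- hook_l (a joint): Bending of the green snap hook on the base's +y side, rad: 0 upright (at rest, or clicked shut), grows as it is pushed outward, about 0.2 while a flange passes. The sloping top leads to a catch that reaches in to 63 mm from the base's centre line, its underside 6.5 mm above the board, so it closes just before the cover's foot touches the board.
- hook_r (a joint): The same for the hook on the base's -y side.
- cheese_stick: Cheese stick: oblong pale-brown roll with melted pale cheese strips on top, about 154 mm long, 58 mm wide at most, 45 mm tall, 0.07 kg, lying flat. Origin: centre of its underside, z up. Its long axis does not lie along its own y axis but 15 degrees (0.26 rad) clockwise of it, seen from above; grip it across the middle.
- poppy_roll: Bystander behind the work: dark poppy-seed roll, loose; leave it alone. Origin: centre of its underside.
- grain_roll_a: Bystander behind the work: seeded roll, loose; leave it alone. Origin: centre of its underside.
- grain_roll_b: Bystander behind the work: larger seeded roll, loose; leave it alone. Origin: centre of its underside.
- pretzel_a: Bystander behind the work: pretzel, loose; leave it alone. Origin: centre of its underside.

How it is judged:
By the outcome, as a careful person would: the job done as asked, in the order asked, and still so for the second after the job is handed in, with the robot touching nothing.
It also fails if it takes over 64 s, if anything falls off the work surface, if the arm or the gripper's body presses on something with over 40 N, if the wrist force passes 120 N, or if a joint passes its speed limit or range.

## Working session

There is one attempt and no reset: what is moved stays moved. The work goes in short steps, Python scripts to look and compute and a tool call to move; the robot and the scene stay as the last step left them, time stands still between calls to the robot, and variables do not carry over. Pictures are saved under pics/ and viewed, and the job is handed in when it is done.

Besides the shell and the picture viewer there is one more tool, called after "Emit:" by a JSON object that holds its "fn" and its "kwargs", one argument or row to a line. jog_arm: Moves the arm, as the interface text tells. Its arguments: {"type":"object","properties":{"plan":{"type":"array","items":{"type":"array","items":{"type":"array","items":{"type":"number"}}}},"force":{"type":"number"}},"required":["plan"]}

```bash
mkdir -p pics; ls; python3 - <<'E'
from rig import *
import cv2,numpy as np
s=get_state();print(s)
for n in["side","top","wrist"]:
    d=snapshot(n);cv2.imwrite(f"pics/{n}0.png",d["image"]);print(n,d["fx"],d["fy"],d["cx"],d["cy"],d["k1"],np.round(d["camera_from_world"],3).tolist())
E
```

```text
pics
{'t': 0.0, 'joint_pos': array([ 1.18078030e+00,  2.17801206e-01,  1.61494466e+00,  2.09498127e-05,
        1.31127246e+00, -1.12212011e-01]), 'dq': array([ 0.00075913, -0.00132867, -0.00078259,  0.00073594,  0.00067639,
        0.00045061]), 'effort': array([ 1.99714832e-04, -3.96849740e+01, -3.03853190e+01, -1.39580134e-04,
        9.82200843e-03, -1.04950374e-05]), 'position': array([171.09133087, 600.33312796, 251.93351545]), 'eef_rot': array([-0.4348936 , -3.11071511,  0.0036821 ]), 'ft_force': array([ 0.08471003, -0.31333795,  0.39668133]), 'moment': array([ 0.01775832, -0.00368243, -0.00468331]), 'width': 1.002382322596372}
side 444.1137323593082 444.1137323593082 255.5961036241696 188.29125523661844 0.03800235937138901 [[0.986, -0.169, -0.004, -584.796], [-0.093, -0.521, -0.849, 100.534], [0.141, 0.837, -0.529, 1465.498], [0.0, 0.0, 0.0, 1.0]]
top 384.23840106692313 384.23840106692313 252.13867925268872 190.1260978282663 -0.04457015126847576 [[0.014, -1.0, -0.019, -19.321], [-0.982, -0.01, -0.187, 606.045], [0.187, 0.021, -0.982, 938.084], [0.0, 0.0, 0.0, 1.0]]
wrist 282.60440045617923 282.60440045617923 255.19635182438685 189.66826413512095 -0.017800353208065285 [[0.273, 0.962, -0.002, -624.659], [0.925, -0.262, 0.275, -37.504], [0.264, -0.077, -0.962, 379.203], [0.0, 0.0, 0.0, 1.0]]
```

View pics/side0.png

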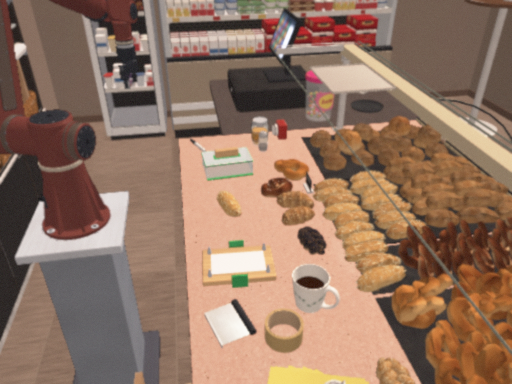

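View pics/top0.png

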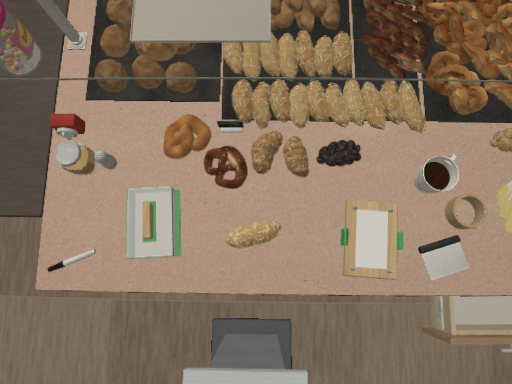

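View pics/wrist0.png

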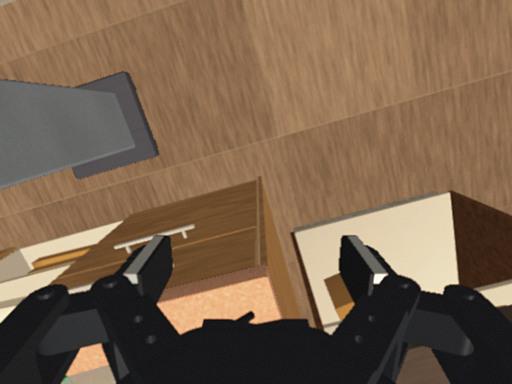

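```bash
cat > h.py <<'E'
from rig import *
import cv2,numpy as np
from scipy.optimize import least_squares
def proj(d,P):
    P=np.atleast_2d(np.asarray(P,float)); M=np.array(d["camera_from_world"])
    c=P@M[:3,:3].T+M[:3,3]; s=c[:,:2]/c[:,2:]
    s=s*(1+d["k1"]*(s**2).sum(1,keepdims=True))
    return s*[d["fx"],d["fy"]]+[d["cx"],d["cy"]]
def ray(d,uv):
    p=(np.array(uv,float)-[d["cx"],d["cy"]])/[d["fx"],d["fy"]]
    s=p.copy()
    for _ in range(20): s=p/(1+d["k1"]*(s@s))
    M=np.array(d["camera_from_world"]);R=M[:3,:3]
    return -R.T@M[:3,3], R.T@np.array([s[0],s[1],1])
def atz(d,uv,z):
    o,r=ray(d,uv); return o+r*(z-o[2])/r[2]
def crop(d,x0,y0,x1,y1,k,fn):
    cv2.imwrite(fn,cv2.resize(d["image"][y0:y1,x0:x1],None,fx=k,fy=k,interpolation=cv2.INTER_CUBIC))
E
python3 - <<'E'
from h import *
d=snapshot("top")
a=d["image"]
t1=cv2.resize(a[170:270,110:210],None,fx=4,fy=4,interpolation=cv2.INTER_CUBIC)
t2=cv2.resize(a[190:290,325:425],None,fx=4,fy=4,interpolation=cv2.INTER_CUBIC)
cv2.imwrite("pics/t1.png",np.hstack([t1,t2]))
crop(d,215,200,295,260,8,"pics/t2.png")
E
```

```text
(no output)
```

View pics/t1.png

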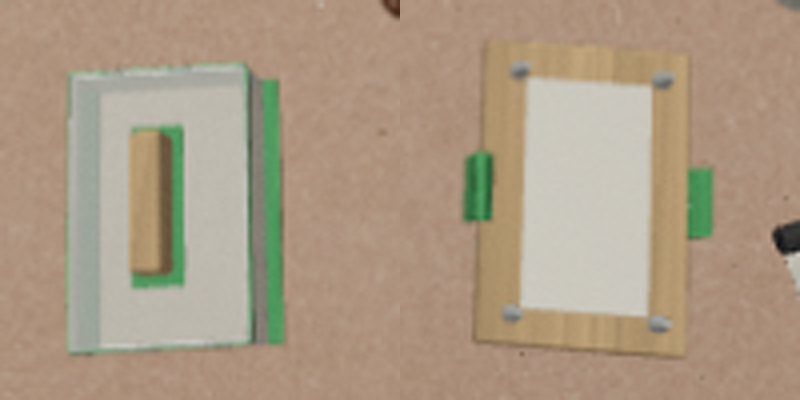

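View pics/t2.png

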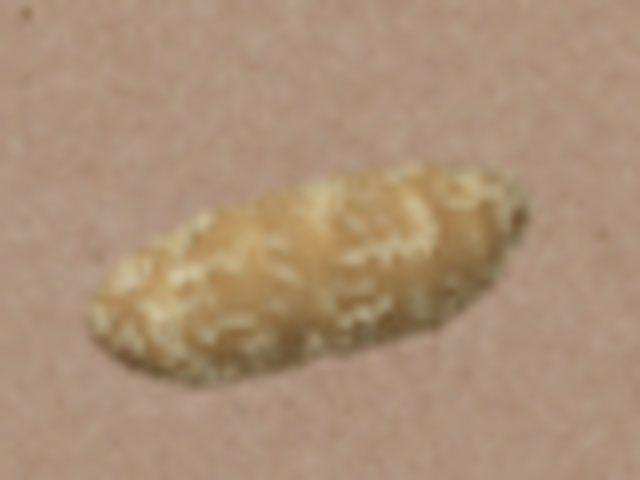

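```bash
cat > fit.py <<'E'
from h import *
def fit(d,L,uv,x0,z0):
    L=np.array(L,float)
    def W(p):
        c,s=np.cos(p[2]),np.sin(p[2])
        return np.c_[p[0]+c*L[:,0]-s*L[:,1],p[1]+s*L[:,0]+c*L[:,1],z0+L[:,2]]
    r=least_squares(lambda p:(proj(d,W(p))-uv).ravel(),x0,x_scale=[100,100,.1])
    return r.x,np.round(r.fun.reshape(-1,2),1).tolist()
def up(P,k,o): return (np.array(P,float)+.5)/k-.5+np.array(o)
E
python3 - <<'E'
from fit import *
d=snapshot("top")
b=up(np.array([(487,41),(688,54),(686,355),(474,340)])-[400,0],4,(325,190))
# image up = +x, left=+y
print("base",fit(d,[(100,68,24),(100,-68,24),(-100,-68,24),(-100,68,24)],b,[500,-300,0],0))
c=up([(68,72),(247,65),(252,345),(68,353),(131,130),(160,130),(160,273),(131,273)],4,(110,170))
print("cover",fit(d,[(90,58,60),(90,-58,60),(-90,-58,60),(-90,58,60),(45,11,90),(45,-11,90),(-45,-11,90),(-45,11,90)],c,[500,300,0],0))
e=up([(88,315),(530,210),(310,270)],8,(215,200))
for z in(0,20,22,45): print(z,[np.round(atz(d,q,z),1).tolist() for q in e])
# segment stick
a=d["image"][195:265,210:300]; hsv=cv2.cvtColor(a,cv2.COLOR_BGR2HSV)
m=cv2.inRange(hsv,(14,75,0),(40,255,255))
n,l,st,cn=cv2.connectedComponentsWithStats(m);i=1+np.argmax(st[1:,4]);print(st[i],cn[i])
pts=np.argwhere(l==i)[:,::-1]+[210,195]
w=np.array([atz(d,p,20)[:2] for p in pts]);h=cv2.minAreaRect(w.astype(np.float32));print(h)
cv2.imwrite("pics/m.png",cv2.resize((l==i).astype(np.uint8)*255,None,fx=6,fy=6))
print(w.mean(0)); v=np.linalg.eigh(np.cov(w.T))[1][:,1];print(v,np.arctan2(v[1],v[0]))
E
```

```text
base (array([ 4.87439985e+02, -3.22795656e+02, -6.38550903e-02]), [[-0.4, -1.1], [0.4, -0.6], [-0.0, 0.9], [0.1, 0.7]])
cover (array([5.21882494e+02, 2.50473722e+02, 6.54460411e-02]), [[0.6, 0.4], [-0.1, -0.3], [-0.4, -0.3], [0.1, -0.1], [-0.8, 0.2], [0.6, -0.3], [0.7, -0.0], [-0.8, 0.4]])
0 [[483.1, 58.6, 0.0], [520.1, -89.4, 0.0], [499.1, -15.7, 0.0]]
20 [[481.9, 56.8, 20.0], [518.2, -88.3, 20.0], [497.6, -16.0, 20.0]]
22 [[481.8, 56.6, 22.0], [518.0, -88.2, 22.0], [497.4, -16.0, 22.0]]
45 [[480.4, 54.6, 45.0], [515.8, -86.9, 45.0], [495.7, -16.4, 45.0]]
[  15   25   57   29 1064] [43.58176692 38.59492481]
((497.43707275390625, -15.434280395507812), (62.12991714477539, 151.769287109375), 13.166449546813965)
[496.87841264 -16.74574662]
[-0.28988844  0.95706044] 1.8649065997114416
```

View pics/m.png

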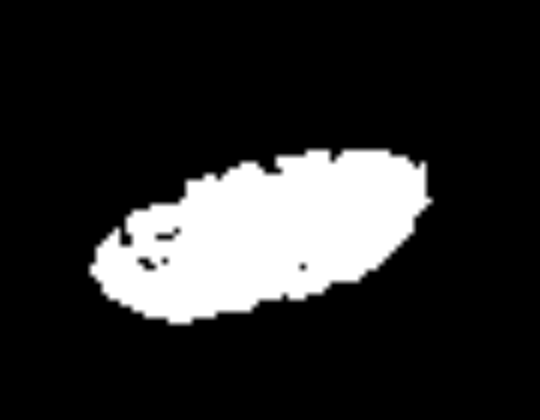

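```bash
cat > go.py <<'E'
from h import *
from scipy.spatial.transform import Rotation as Ro
def go(x,y,z,ya=None):
    s=get_state();R=Ro.from_rotvec(s["eef_rot"]).as_matrix();p=s["position"]
    a=np.arctan2(R[1,1],R[0,1])
    d=R.T@(np.array([x,y,z])-p)
    t=0 if ya is None else (a-ya+np.pi)%(2*np.pi)-np.pi
    print("t",round(s["t"],2),"p",p.round(1),"yang",round(a,3),"tilt",np.degrees(np.arccos(-R[2,2])).round(2),"w",round(s["width"],3),"F",s["ft_force"].round(1),"j",s["joint_pos"].round(2))
    print(" shift",d.round(1),"turn",round(t,3))
E
python3 - <<'E'
from go import *
d=snapshot("wrist");M=np.array(d["camera_from_world"]);print((-M[:3,:3].T@M[:3,3]))
go(497,-16,250,0.25)
go(480,250,253,1.294)
E
```

```text
[105.54405623 620.32547268 374.34921386]
t 0.3 p [171.3 600.8 252.8] yang 1.293 tilt 0.05 w 0.996 F [ 0.7  0.2 -0.6] j [ 1.18  0.22  1.61  0.    1.31 -0.11]
 shift [-482.4 -503.8    3.2] turn 1.043
t 0.3 p [171.3 600.8 252.8] yang 1.293 tilt 0.05 w 0.996 F [ 0.7  0.2 -0.6] j [ 1.18  0.22  1.61  0.    1.31 -0.11]
 shift [-393.1 -252.7   -0. ] turn -0.001
```

Emit:
{"fn": "jog_arm", "kwargs": {
  "plan": [
    [[-1,-28,-18,0,0],[-1,-28,-18,0,0],[-1,-28,-18,0,0],[-1,-28,-18,0,0],[-1,-28,-18,0,0],[-1,-28,-18,0,0],[-1,-28,-18,0,0],[-1,-28,-18,0,0]]
  ]
}}

```text
t: 0.97
position: [348.1, 399.8, 253.4]
eef_rot: [0.435, 3.111, 0.0]
ft_force: [-0.3, -0.2, 0.5]
width: 0.997
```

Emit:
{"fn": "jog_arm", "kwargs": {
  "plan": [
    [[-1,-28,-18,0,0],[-1,-28,-18,0,0],[-1,-28,-18,0,0],[-1,-28,-18,0,0],[-1,-28,-18,0,0],[-1,0,0,0,0],[-1,0,0,0,0]]
  ]
}}

```text
t: 1.55
position: [458.2, 275.0, 253.3]
eef_rot: [-0.441, -3.11, -0.0]
ft_force: [-0.6, 0.9, -0.8]
width: 1.0
```

```bash
python3 - <<'E'
from go import *
go(497,-16,250,0.25)
d=snapshot("wrist");cv2.imwrite("pics/w1.png",d["image"])
np.save("w1.npy",d,allow_pickle=True)
E
```

```text
t 1.55 p [458.2 275.  253.3] yang 1.289 tilt 0.02 w 1.0 F [-0.6  0.9 -0.8] j [ 0.41  0.02  1.83  0.    1.29 -0.88]
 shift [-118.1 -268.8    3.2] turn 1.039
```

View pics/w1.png

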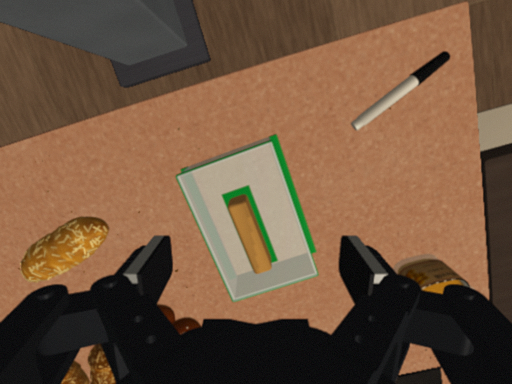

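```bash
python3 - <<'E'
from h import *
d=np.load("w1.npy",allow_pickle=True).item()
crop(d,165,125,325,305,4,"pics/w1c.png");crop(d,10,205,120,290,6,"pics/w1s.png")
E
```

```text
(no output)
```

View pics/w1c.png

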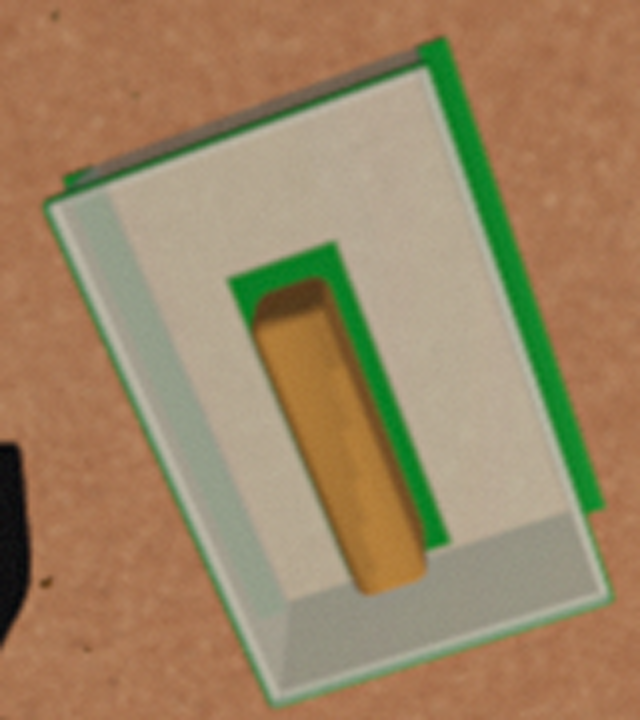

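View pics/w1s.png

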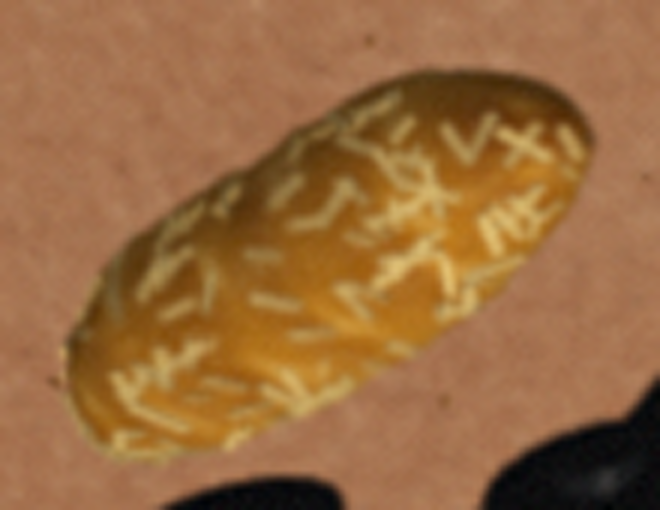

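```bash
python3 - <<'E'
from fit import *
d=np.load("w1.npy",allow_pickle=True).item()
c=up([(45,203),(428,62),(612,600),(275,705)],4,(165,125))
print("cover",fit(d,[(-90,-58,60),(-90,58,60),(90,58,60),(90,-58,60)],c,[520,250,0],0))
x0,y0=10,205
a=d["image"][205:290,10:120]; hsv=cv2.cvtColor(a,cv2.COLOR_BGR2HSV)
m=cv2.inRange(hsv,(12,125,30),(40,255,255))
n,l,st,cn=cv2.connectedComponentsWithStats(m);i=1+np.argmax(st[1:,4]);print(st[i],cn[i])
cv2.imwrite("pics/m2.png",cv2.resize((l==i).astype(np.uint8)*255,None,fx=6,fy=6))
pts=np.argwhere(l==i)[:,::-1]+[10,205]
for z in(15,22):
    w=np.array([atz(d,p,z)[:2] for p in pts]);print(cv2.minAreaRect(w.astype(np.float32)),w.mean(0)); v=np.linalg.eigh(np.cov(w.T))[1][:,1];print(np.arctan2(v[1],v[0])%np.pi)
E
```

```text
cover (array([5.23247497e+02, 2.51534036e+02, 6.94792720e-02]), [[-0.0, -0.1], [0.0, 0.0], [0.4, -0.2], [-0.4, 0.3]])
[   0    0  110   85 8017] [52.43295497 40.60022452]
((499.77392578125, -22.991111755371094), (183.64935302734375, 133.05548095703125), 73.99799346923828) [495.76556857 -19.73652778]
1.7038147736359557
((497.68878173828125, -16.815261840820312), (180.07887268066406, 130.46881103515625), 73.99795532226562) [493.75837192 -13.62396508]
1.703814773635956
```

View pics/m2.png

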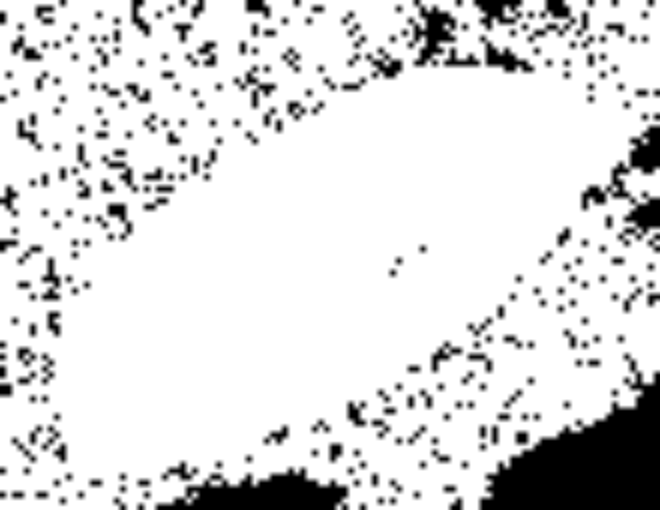

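Emit:
{"fn": "jog_arm", "kwargs": {
  "plan": [
    [[-1,-15,-34,0,0],[-1,-15,-34,0,0],[-1,-15,-34,0,0],[-1,-15,-34,0,0],[-1,-15,-34,0,0],[-1,-15,-34,0,0],[-1,-15,-34,0,0],[-1,-13,-31,0,0]]
  ]
}}

```text
t: 2.27
position: [496.7, -15.2, 253.5]
eef_rot: [0.432, 3.111, 0.0]
ft_force: [-0.2, 0.3, -0.6]
width: 1.005
```

Emit:
{"fn": "jog_arm", "kwargs": {
  "plan": [
    [[-1,0,0,0,0.12],[-1,0,0,0,0.12],[-1,0,0,0,0.12],[-1,0,0,0,0.12],[-1,0,0,0,0.12],[-1,0,0,0,0.12],[-1,0,0,0,0.12],[-1,0,0,0,0.12]]
  ]
}}

```text
t: 2.93
position: [496.6, -13.0, 253.2]
eef_rot: [-1.827, -2.555, -0.001]
ft_force: [0.4, -0.3, 0.9]
width: 1.003
```

Emit:
{"fn": "jog_arm", "kwargs": {
  "plan": [
    [[-1,0,0,30,0.08],[-1,0,0,20,0],[-1,0,0,0,0]]
  ]
}}

```text
t: 3.18
position: [493.3, -12.6, 198.7]
eef_rot: [-1.915, -2.479, 0.006]
ft_force: [-0.2, -0.5, -0.9]
width: 1.002
```

```bash
python3 - <<'E'
from go import *
go(497,-16,120,0.25)
d=snapshot("wrist");cv2.imwrite("pics/w2.png",d["image"])
np.save("w2.npy",d,allow_pickle=True)
E
```

```text
t 3.18 p [493.3 -12.6 198.7] yang 0.255 tilt 0.54 w 1.002 F [-0.2 -0.5 -0.9] j [-0.17 -0.    1.96  0.    1.19 -0.42]
 shift [-4.6  3.4 78.6] turn 0.005
```

View pics/w2.png

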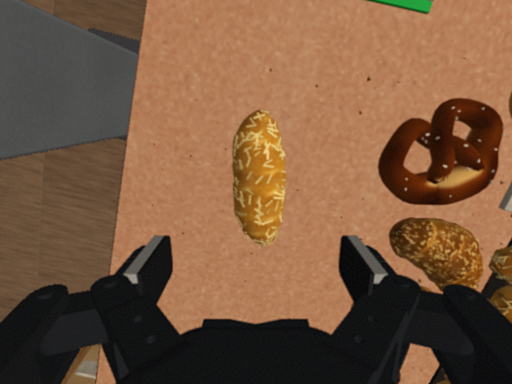

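```bash
python3 - <<'E'
from go import *
d=np.load("w2.npy",allow_pickle=True).item()
a=d["image"][95:260,210:310]
m=np.full(a.shape[:2],cv2.GC_PR_BGD,np.uint8);
cv2.grabCut(a,m,(18,8,64,148),np.zeros((1,65)),np.zeros((1,65)),5,cv2.GC_INIT_WITH_RECT)
k=((m==1)|(m==3)).astype(np.uint8)
n,l,st,cn=cv2.connectedComponentsWithStats(k);i=1+np.argmax(st[1:,4]);print(st[i],cn[i])
b=a.copy();b[l!=i]=0;cv2.imwrite("pics/m3.png",cv2.resize(np.hstack([a,b]),None,fx=3,fy=3))
pts=np.argwhere(l==i)[:,::-1]+[210,95]
for z in(12,20,25):
    w=np.array([atz(d,p,z)[:2] for p in pts]);print(cv2.minAreaRect(w.astype(np.float32)),w.mean(0)); v=np.linalg.eigh(np.cov(w.T))[1][:,1];print(np.arctan2(v[1],v[0])%np.pi)
E
```

```text
[  22   15   54  132 5579] [48.31295931 80.36314752]
((498.5419921875, -17.270729064941406), (58.80577087402344, 150.8894500732422), 14.77482795715332) [497.13487489 -13.76314182]
1.8500802834242265
((498.0134582519531, -15.397499084472656), (57.281803131103516, 146.97898864746094), 14.774833679199219) [496.64277333 -11.9808108 ]
1.8500802834242265
((497.68310546875, -14.22674560546875), (56.32929611206055, 144.53500366210938), 14.774843215942383) [496.33520985 -10.86685391]
1.8500802834242265
```

View pics/m3.png

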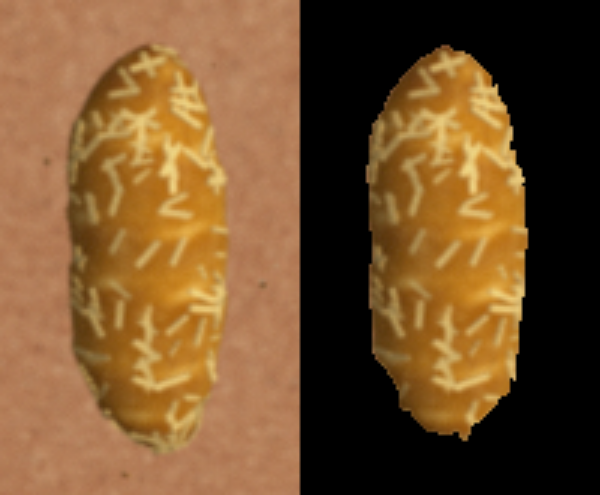

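```bash
python3 - <<'E'
from go import *
go(498,-16,30,0.26)
E
```

```text
t 3.23 p [494.6 -13.  200.8] yang 0.255 tilt 0.37 w 1.0 F [-0.6 -1.3  0. ] j [-0.17 -0.01  1.96  0.    1.19 -0.42]
 shift [ -4.3   3.5 170.7] turn -0.005
```

Emit:
{"fn": "jog_arm", "kwargs": {
  "plan": [
    [[-1,-3,2,30,0],[-1,0,0,30,0],[-1,0,0,30,0],[-1,0,0,20,0],[-1,0,0,0,0],[-1,0,0,0,0],[-1,0,0,0,0]]
  ]
}}

```text
t: 3.82
position: [501.6, -17.1, 95.6]
eef_rot: [1.92, 2.482, 0.003]
ft_force: [0.7, -0.1, -0.2]
width: 1.0
```

```bash
python3 - <<'E'
from go import *
go(498,-16,30,0.26)
E
```

```text
t 3.82 p [501.6 -17.1  95.6] yang 0.254 tilt 0.22 w 1.0 F [ 0.7 -0.1 -0.2] j [-0.17  0.15  2.02  0.    0.97 -0.43]
 shift [ 2.1 -3.4 65.6] turn -0.006
```

Emit:
{"fn": "jog_arm", "kwargs": {
  "plan": [
    [[-1,2,-3,20,0],[-1,0,0,20,0],[-1,0,0,15,0],[-1,0,0,10,0],[-1,0,0,0,0],[-1,0,0,0,0]]
  ]
}}

```text
t: 4.32
position: [497.4, -16.2, 29.5]
eef_rot: [1.922, 2.483, 0.001]
ft_force: [-0.7, -0.3, -0.0]
width: 0.999
```

```bash
python3 - <<'E'
from go import *
go(498,-16,30,0.26)
d=snapshot("wrist");cv2.imwrite("pics/w3.png",d["image"])
E
```

```text
t 4.32 p [497.4 -16.2  29.5] yang 0.253 tilt 0.11 w 0.999 F [-0.7 -0.3 -0. ] j [-0.17  0.27  2.04  0.    0.83 -0.43]
 shift [ 0.   0.6 -0.5] turn -0.007
```

View pics/w3.png

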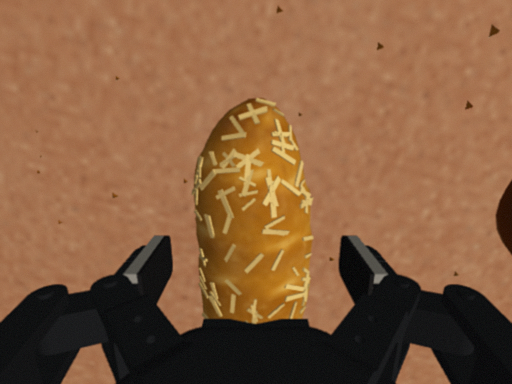

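Emit:
{"fn": "jog_arm", "kwargs": {
  "plan": [
    [[1,0,0,0,0],[1,0,0,0,0],[1,0,0,0,0],[1,0,0,0,0],[1,0,0,0,0],[1,0,0,0,0],[1,0,0,0,0],[1,0,0,0,0]]
  ],
  "force": 25
}}

```text
t: 5.03
position: [497.4, -16.2, 29.6]
eef_rot: [1.922, 2.483, 0.002]
ft_force: [-0.4, 0.6, 6.4]
width: 0.659
```

Emit:
{"fn": "jog_arm", "kwargs": {
  "plan": [
    [[1,0,0,-5,0],[1,0,0,-15,0],[1,0,0,-20,0],[1,0,0,-20,0],[1,0,0,-15,0],[1,0,0,-5,0],[1,0,0,0,0],[1,0,0,0,0]]
  ]
}}

```text
t: 5.7
position: [495.8, -16.0, 107.9]
eef_rot: [-1.923, -2.484, 0.0]
ft_force: [-0.1, -0.2, -1.4]
width: 0.657
```

```bash
python3 - <<'E'
from go import *
go(487.5,-322.5,110,1.52)
d=snapshot("wrist");cv2.imwrite("pics/w4.png",d["image"])
E
```

```text
t 5.7 p [495.8 -16.  107.9] yang 0.253 tilt 0.03 w 0.657 F [-0.1 -0.2 -1.4] j [-0.17  0.13  2.02 -0.    1.   -0.43]
 shift [-294.7  -84.8   -2.1] turn -1.267
```

View pics/w4.png

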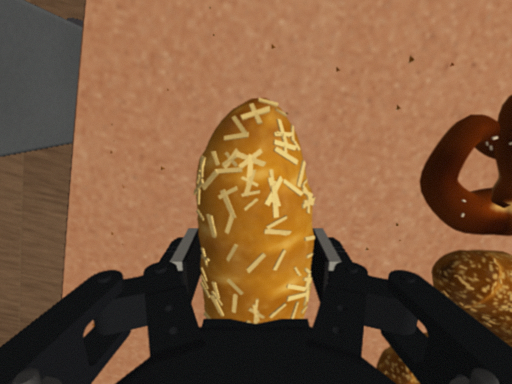

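Emit:
{"fn": "jog_arm", "kwargs": {
  "plan": [
    [[1,-20,-1,-20,0],[1,-31,-1.5,-14,0],[1,-31,-1.5,-14,0],[1,-31,-1.5,-14,0],[1,-31,-1.5,-14,0],[1,-31,-1.5,-14,0],[1,-31,-1.5,-14,0],[1,-31,-1.5,-6,0]]
  ]
}}

```text
t: 6.42
position: [544.7, -250.0, 218.6]
eef_rot: [1.924, 2.484, 0.0]
ft_force: [0.4, -0.1, 0.7]
width: 0.656
```

Emit:
{"fn": "jog_arm", "kwargs": {
  "plan": [
    [[1,-31,-1.5,0,0],[1,-28,-1.5,0,0],[1,-16,0,0,0],[1,0,0,0,-0.1],[1,0,0,0,-0.11],[1,0,0,0,-0.11],[1,0,0,0,-0.11],[1,0,0,0,-0.11]]
  ]
}}

```text
t: 7.08
position: [559.3, -321.3, 215.6]
eef_rot: [-1.182, -2.906, -0.002]
ft_force: [-0.2, 0.3, -1.7]
width: 0.655
```

Emit:
{"fn": "jog_arm", "kwargs": {
  "plan": [
    [[1,0,0,0,-0.11],[1,0,0,0,-0.11],[1,0,0,0,-0.11],[1,0,0,0,-0.11],[1,0,0,0,-0.11],[1,0,0,0,-0.11],[1,0,0,0,-0.07],[1,0,0,0,0]]
  ]
}}

```text
t: 7.75
position: [559.4, -321.1, 215.8]
eef_rot: [-0.073, -3.137, -0.004]
ft_force: [0.4, 0.8, -1.2]
width: 0.65
```

```bash
python3 - <<'E'
from go import *
go(487.5,-322.5,110,1.51)
d=snapshot("wrist");cv2.imwrite("pics/w5.png",d["image"])
np.save("w5.npy",d,allow_pickle=True)
E
```

```text
t 7.75 p [ 559.4 -321.1  215.8] yang 1.524 tilt 0.23 w 0.65 F [ 0.4  0.8 -1.2] j [-0.63  0.29  1.59 -0.    1.26 -2.15]
 shift [ 71.4  -4.9 106. ] turn 0.014
```

View pics/w5.png

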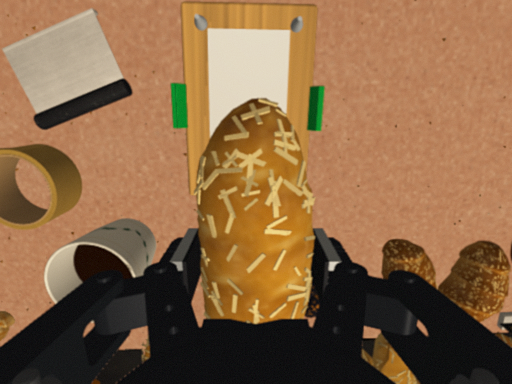

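```bash
python3 - <<'E'
from h import *
d=np.load("w5.npy",allow_pickle=True).item()
crop(d,165,0,335,140,4,"pics/w5c.png")
E
```

```text
(no output)
```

View pics/w5c.png

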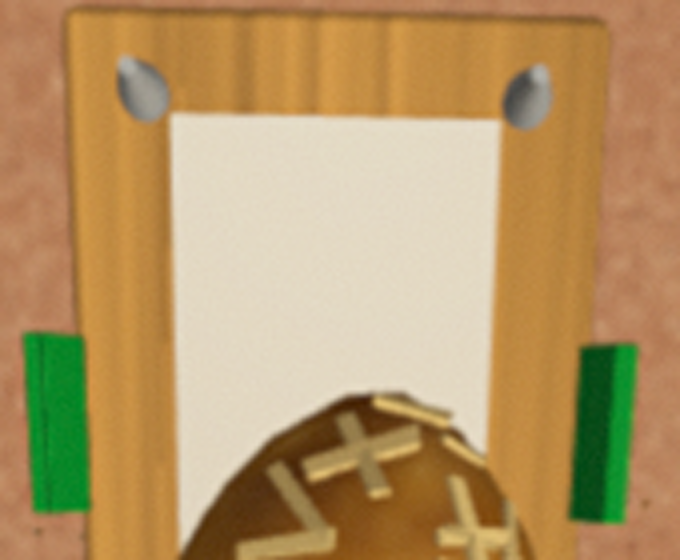

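```bash
python3 - <<'E'
from fit import *
d=np.load("w5.npy",allow_pickle=True).item()
L=[(-100,-68,24),(-100,68,24),(-79,-47,48),(-79,47,48)]
c=up([(69,11),(609,20),(125,62),(540,71)],4,(165,0))
r,e=fit(d,L,c,[487,-322,0],0);print(r,e)
c2,s=np.cos(r[2]),np.sin(r[2])
for q in[(-22,-76,44),(22,-76,44),(-22,76,44),(22,76,44),(-22,-66,44),(22,-66,44),(-22,66,44),(22,66,44)]:
    print(q,(proj(d,[r[0]+c2*q[0]-s*q[1],r[1]+s*q[0]+c2*q[1],q[2]])-[165,0])*4+1.5)
E
```

```text
[ 4.88689225e+02 -3.24650251e+02 -6.29820981e-02] [[-2.5, -1.9], [1.5, -1.5], [0.9, 1.8], [-0.1, 1.5]]
(-22, -76, 44) [[ 21.75035904 332.91531654]]
(22, -76, 44) [[ 32.36877139 516.06241383]]
(-22, 76, 44) [[641.91130859 344.04306257]]
(22, 76, 44) [[627.86151785 526.17851127]]
(-22, -66, 44) [[ 62.57552314 333.50697144]]
(22, -66, 44) [[ 71.57340184 516.65526293]]
(-22, 66, 44) [[601.31555938 343.17480136]]
(22, 66, 44) [[588.86963319 525.44349361]]
```

Emit:
{"fn": "jog_arm", "kwargs": {
  "plan": [
    [[1,20,-1,20,0.024],[1,26,-2,30,0],[1,25,-2,30,0],[1,0,0,16,0],[1,0,0,0,0],[1,0,0,0,0]]
  ]
}}

```text
t: 8.3
position: [488.2, -321.5, 120.8]
eef_rot: [-0.115, -3.137, -0.003]
ft_force: [0.5, -0.2, -0.2]
width: 0.652
```

```bash
python3 - <<'E'
from go import *
go(488.2,-324.2,56,1.50)
d=snapshot("wrist");e=snapshot("side")
cv2.imwrite("pics/w6.png",np.hstack([d["image"],cv2.resize(e["image"][190:310,170:295],(400,384),interpolation=cv2.INTER_CUBIC)])[:,100:])
E
```

```text
t 8.3 p [ 488.2 -321.5  120.8] yang 1.497 tilt 0.18 w 0.652 F [ 0.5 -0.2 -0.2] j [-0.7   0.28  1.8   0.    1.06 -2.2 ]
 shift [-0.3 -2.8 64.8] turn -0.003
```

View pics/w6.png

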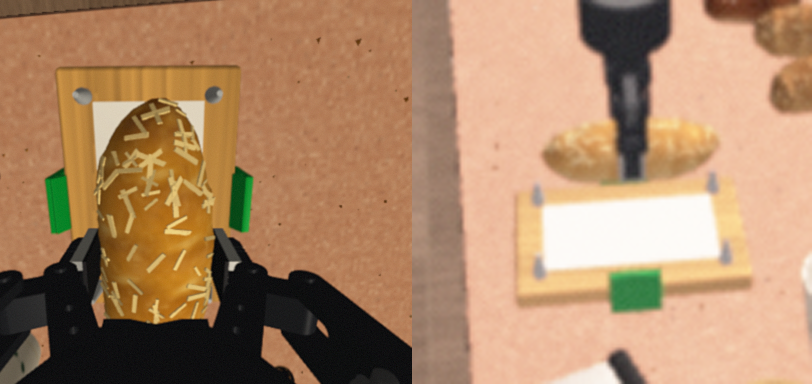

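Emit:
{"fn": "jog_arm", "kwargs": {
  "plan": [
    [[1,0,-1.4,20,0],[1,0,-1.4,20,0],[1,0,0,14,0],[1,0,0,6,0],[1,0,0,0,0],[1,0,0,0,0],[1,0,0,0,0]]
  ]
}}

```text
t: 8.98
position: [490.5, -326.0, 64.3]
eef_rot: [0.112, 3.137, -0.004]
ft_force: [-0.5, 0.4, -0.6]
width: 0.654
```

```bash
python3 - <<'E'
from go import *
go(488.2,-324.2,55,1.50)
E
```

```text
t 8.98 p [ 490.5 -326.    64.3] yang 1.499 tilt 0.22 w 0.654 F [-0.5  0.4 -0.6] j [-0.71  0.37  1.82 -0.    0.95 -2.2 ]
 shift [2.5 1.7 9.3] turn -0.001
```

Emit:
{"fn": "jog_arm", "kwargs": {
  "plan": [
    [[1,2,1.5,2,0],[1,0,0,2,0],[1,0,0,2,0],[1,0,0,0,0],[1,0,0,0,0]]
  ]
}}

```text
t: 9.4
position: [486.8, -323.2, 56.2]
eef_rot: [-0.113, -3.139, -0.0]
ft_force: [-1.2, 1.1, -0.7]
width: 0.657
```

Emit:
{"fn": "jog_arm", "kwargs": {
  "plan": [
    [[1,0,0,1,0],[1,0,0,1,0],[1,0,0,0,0],[1,0,0,0,0]]
  ]
}}

```text
t: 9.73
position: [487.0, -323.2, 54.2]
eef_rot: [-0.113, -3.139, -0.0]
ft_force: [-0.7, -0.2, -0.5]
width: 0.657
```

```bash
python3 - <<'E'
from go import *
go(488.2,-324.2,55,1.50)
e=snapshot("side");crop(e,190,180,290,290,6,"pics/s7.png")
E
```

```text
t 9.73 p [ 487.  -323.2   54.2] yang 1.499 tilt 0.02 w 0.657 F [-0.7 -0.2 -0.5] j [-0.71  0.38  1.83  0.    0.94 -2.21]
 shift [-1.3 -0.9 -0.8] turn -0.001
```

View pics/s7.png

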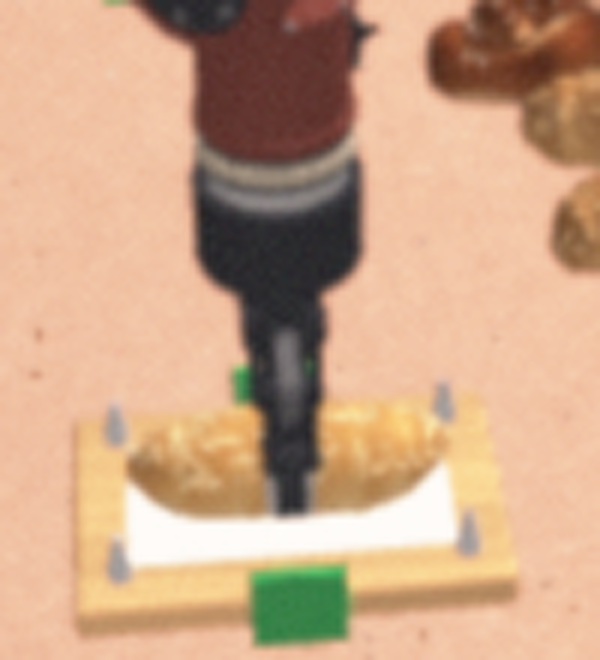

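Emit:
{"fn": "jog_arm", "kwargs": {
  "plan": [
    [[1,-1,-0.7,1,0],[1,0,0,0,0],[1,0,0,0,0]]
  ]
}}

```text
t: 10.03
position: [488.2, -324.3, 53.7]
eef_rot: [0.113, 3.139, -0.0]
ft_force: [-1.4, -0.5, 2.9]
width: 0.658
```

Emit:
{"fn": "jog_arm", "kwargs": {
  "plan": [
    [[1,0,0,1,0],[1,0,0,0,0],[1,0,0,0,0]]
  ]
}}

```text
t: 10.28
position: [488.2, -324.3, 53.7]
eef_rot: [-0.113, -3.14, 0.0]
ft_force: [-3.3, 2.7, 8.1]
width: 0.66
```

Emit:
{"fn": "jog_arm", "kwargs": {
  "plan": [
    [[-0.5,0,0,0,0],[-0.65,0,0,0,0],[-0.65,0,0,0,0],[-0.65,0,0,0,0],[-0.65,0,0,0,0]]
  ]
}}

```text
t: 10.7
position: [487.8, -324.0, 52.0]
eef_rot: [-0.113, -3.139, -0.0]
ft_force: [0.0, -0.6, 0.1]
width: 0.827
```

Emit:
{"fn": "jog_arm", "kwargs": {
  "plan": [
    [[-0.65,0,0,-5,0],[-0.65,0,0,-15,0],[-0.65,0,0,-30,0],[-0.65,0,0,-35,0],[-0.65,0,0,-30,0],[-0.65,0,0,-20,0],[-0.65,0,0,0,0]]
  ]
}}

```text
t: 11.28
position: [491.1, -326.7, 194.2]
eef_rot: [0.112, 3.13, -0.012]
ft_force: [0.5, -1.2, 0.1]
width: 0.824
```

```bash
python3 - <<'E'
from go import *
go(523.2,251.5,200,1.640)
d=snapshot("wrist");e=snapshot("top")
cv2.imwrite("pics/w8.png",np.hstack([d["image"],cv2.resize(e["image"][190:290,325:425],(384,384),interpolation=cv2.INTER_CUBIC)])[:,100:])
np.save("w8.npy",d,allow_pickle=True)
E
```

```text
t 11.28 p [ 491.1 -326.7  194.2] yang 1.499 tilt 0.69 w 0.824 F [ 0.5 -1.2  0.1] j [-0.71  0.19  1.76  0.    1.18 -2.2 ]
 shift [  9.4 578.9 -10. ] turn -0.141
```

View pics/w8.png

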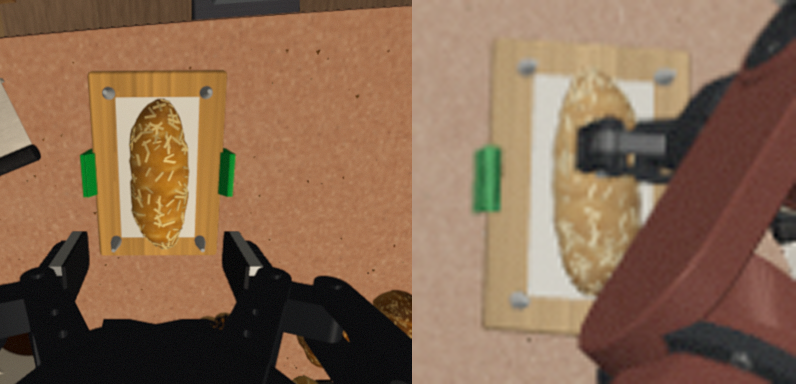

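```bash
python3 - <<'E'
from h import *
d=np.load("w8.npy",allow_pickle=True).item()
crop(d,170,60,350,265,4,"pics/w8c.png")
E
```

```text
(no output)
```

View pics/w8c.png

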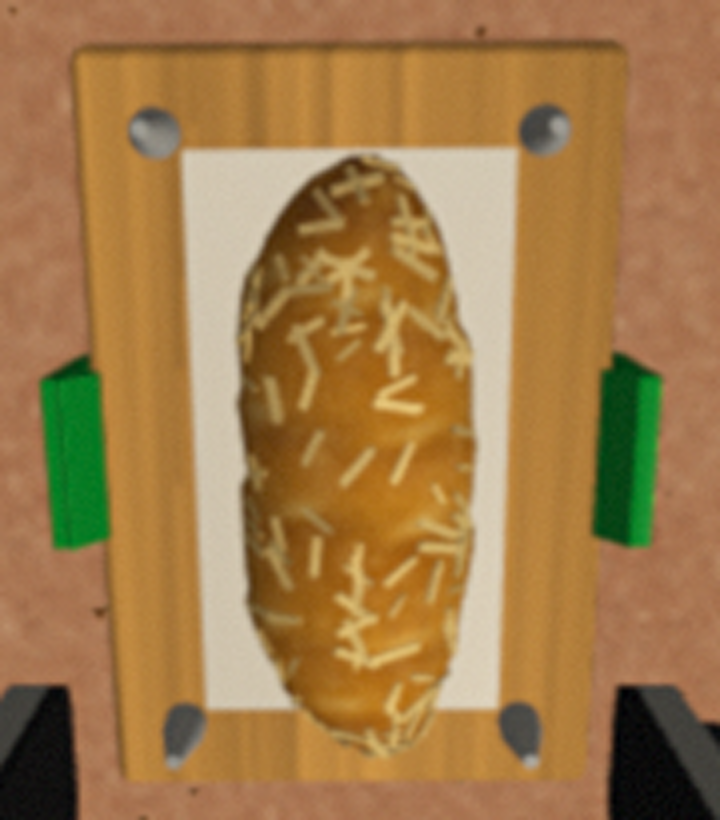

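```bash
python3 - <<'E'
from fit import *
d=np.load("w8.npy",allow_pickle=True).item()
L=[(-100,-68,24),(-100,68,24),(100,68,24),(100,-68,24),(-79,-47,48),(-79,47,48),(79,-47,48),(79,47,48),(-22,-76,44),(22,-76,44),(-22,76,44),(22,76,44)]
c=up([(75,48),(627,45),(587,778),(127,780),(145,130),(556,130),(175,762),(532,760),(42,382),(55,548),(662,375),(650,546)],4,(170,60))
L=np.array(L,float)
r,e=fit(d,L,c,[487,-322,0],0);print(r,e)
k=[4,5,6,7,8,9,10,11]
r,e=fit(d,L[k],c[k],[487,-322,0],0);print(r,e)
# stick: silhouette ends/mid at about z=24+18
for q in[(365,152),(385,757),(243,380),(473,420)]: print(atz(d,up(q,4,(170,60)),46).round(1))
E
```

```text
[ 4.88315541e+02 -3.24421934e+02 -6.27691758e-02] [[-2.1, -1.0], [1.8, -1.6], [0.6, 1.8], [-1.9, 1.7], [-1.0, 0.0], [1.1, -0.9], [0.2, 0.1], [0.2, 0.2], [-1.0, -0.4], [-0.6, 1.2], [1.3, 0.2], [1.1, 0.9]]
[ 4.88221163e+02 -3.24576179e+02 -6.35931094e-02] [[-1.1, -0.1], [1.0, -0.9], [0.0, -0.0], [-0.1, 0.2], [-1.1, -0.6], [-0.8, 1.1], [1.1, 0.2], [0.9, 0.9]]
[ 414.8 -316.5   46. ]
[ 567.4 -321.2   46. ]
[ 464.7 -349.1   46. ]
[ 478.3 -294.5   46. ]
```

Emit:
{"fn": "jog_arm", "kwargs": {
  "plan": [
    [[-0.65,0,20,-4,-0.02],[-0.65,0,36,0,-0.02],[-0.65,0,36,0,-0.02],[-0.65,0,36,0,-0.02],[-0.65,0,36,0,-0.02],[-0.65,0,36,0,-0.02],[-0.65,0,36,0,-0.02],[-0.65,0,36,0,0]]
  ]
}}

```text
t: 12.05
position: [485.4, -50.3, 188.8]
eef_rot: [0.107, -3.135, -0.002]
ft_force: [-0.1, -0.2, 0.2]
width: 0.823
```

Emit:
{"fn": "jog_arm", "kwargs": {
  "plan": [
    [[-0.65,0,36,0,0],[-0.65,0,36,0,0],[-0.65,0,36,0,0],[-0.65,0,36,0,0],[-0.65,0,36,0,0],[-0.65,0,36,0,0],[-0.65,0,36,0,0],[-0.65,0,30,0,0]]
  ]
}}

```text
t: 12.72
position: [465.9, 230.8, 188.7]
eef_rot: [0.108, -3.135, 0.001]
ft_force: [0.4, -0.1, -0.2]
width: 0.827
```

Emit:
{"fn": "jog_arm", "kwargs": {
  "plan": [
    [[-0.65,0,0,0,0],[-0.65,0,0,0,0],[-0.65,0,0,0,0]]
  ]
}}

```text
t: 12.97
position: [466.9, 228.4, 189.4]
eef_rot: [0.108, -3.136, 0.003]
ft_force: [0.0, -0.4, 0.8]
width: 0.823
```

```bash
python3 - <<'E'
from go import *
go(523.2,251.5,120,1.640)
E
```

```text
t 12.97 p [466.9 228.4 189.4] yang 1.64 tilt 0.22 w 0.823 F [ 0.  -0.4  0.8] j [ 0.32  0.06  1.91 -0.    1.17 -1.32]
 shift [-58.   19.3  69.1] turn -0.0
```

Emit:
{"fn": "jog_arm", "kwargs": {
  "plan": [
    [[-0.65,-20,6,0,0],[-0.65,-20,6,0,0],[-0.65,-18,7,10,0],[-0.65,0,0,10,0],[-0.65,0,0,0,0],[-0.65,0,0,0,0]]
  ]
}}

```text
t: 13.47
position: [523.0, 250.1, 169.2]
eef_rot: [0.104, -3.135, 0.003]
ft_force: [0.0, 0.6, -0.3]
width: 0.822
```

```bash
python3 - <<'E'
from go import *
go(523.2,251.5,120,1.640)
d=snapshot("wrist");cv2.imwrite("pics/w9.png",d["image"])
np.save("w9.npy",d,allow_pickle=True)
E
```

```text
t 13.47 p [523.  250.1 169.2] yang 1.637 tilt 0.3 w 0.822 F [ 0.   0.6 -0.3] j [ 0.33  0.21  1.79 -0.    1.15 -1.31]
 shift [-0.5  1.4 49.2] turn -0.003
```

View pics/w9.png

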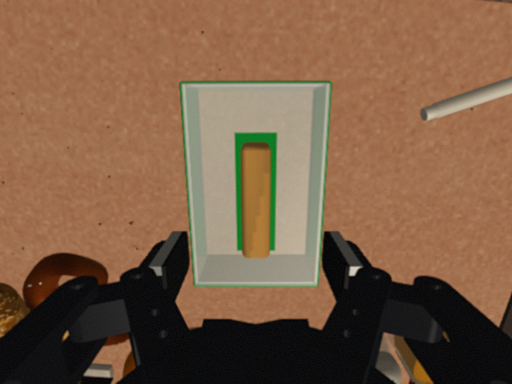

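```bash
python3 - <<'E'
from fit import *
d=np.load("w9.npy",allow_pickle=True).item()
c=np.array([(180.5,81.5),(331,81),(319,287),(193.5,286.5)])
r=fit(d,[(-90,-58,60),(-90,58,60),(90,58,60),(90,-58,60)],c,[520,250,0],0);print(r)
from go import go
go(r[0][0],r[0][1],88,np.pi/2+r[0][2])
E
```

```text
(array([5.23878551e+02, 2.51102339e+02, 6.99347713e-02]), [[0.0, 0.7], [0.1, 0.8], [-1.3, -1.6], [1.1, -0.9]])
t 13.52 p [523.4 250.5 170.1] yang 1.638 tilt 0.19 w 0.826 F [0.4 0.  0.1] j [ 0.33  0.21  1.79 -0.    1.15 -1.31]
 shift [-0.8  0.6 82.1] turn -0.003
```

Emit:
{"fn": "jog_arm", "kwargs": {
  "plan": [
    [[-0.65,0,0.5,20,0],[-0.65,0,0,25,0],[-0.65,0,0,20,0],[-0.65,0,0,12,0],[-0.65,0,0,4,0],[-0.65,0,0,0,0],[-0.65,0,0,0,0]]
  ]
}}

```text
t: 14.1
position: [525.2, 252.5, 91.4]
eef_rot: [-0.107, 3.138, 0.001]
ft_force: [0.0, 0.0, 0.5]
width: 0.828
```

```bash
python3 - <<'E'
from go import *
go(523.6,251.3,86,1.64)
E
```

```text
t 14.1 p [525.2 252.5  91.4] yang 1.639 tilt 0.09 w 0.828 F [0.  0.  0.5] j [ 0.33  0.32  1.82 -0.    1.   -1.31]
 shift [ 1.7 -1.1  5.3] turn -0.001
```

Emit:
{"fn": "jog_arm", "kwargs": {
  "plan": [
    [[-0.65,0.5,-0.5,2,0],[-0.65,0.5,-0.5,1,0],[-0.65,0,0,0,0],[0,0,0,0,0],[0.2,0,0,0,0],[0.4,0,0,0,0],[0.4,0,0,0,0],[0.4,0,0,0,0]]
  ],
  "force": 60
}}

```text
t: 14.77
position: [523.8, 251.4, 87.3]
eef_rot: [-0.107, 3.14, -0.0]
ft_force: [0.3, -0.1, -0.2]
width: 0.299
```

Emit:
{"fn": "jog_arm", "kwargs": {
  "plan": [
    [[1,0,0,0,0],[1,0,0,0,0],[1,0,0,0,0],[1,0,0,0,0],[1,0,0,0,0]]
  ],
  "force": 60
}}

```text
t: 15.18
position: [524.0, 251.4, 87.6]
eef_rot: [-0.107, 3.139, 0.0]
ft_force: [0.1, -0.1, 2.1]
width: 0.245
```

```bash
python3 - <<'E'
from go import *
go(523.6,251.3,86,1.64)
E
```

```text
t 15.18 p [524.  251.4  87.6] yang 1.639 tilt 0.03 w 0.245 F [ 0.1 -0.1  2.1] j [ 0.33  0.32  1.83 -0.    0.99 -1.31]
 shift [ 0.4 -0.1  1.6] turn -0.001
```

Emit:
{"fn": "jog_arm", "kwargs": {
  "plan": [
    [[1,0,0,-4,0],[1,0,0,-10,0],[1,0,0,-20,0],[1,0,0,-25,0],[1,0,0,-25,0],[1,0,0,-25,0],[1,0,0,-20,0],[1,0,0,-10,0]]
  ]
}}

```text
t: 15.85
position: [524.9, 251.9, 229.9]
eef_rot: [-0.107, 3.135, 0.002]
ft_force: [0.9, -0.2, -2.6]
width: 0.24
```

Emit:
{"fn": "jog_arm", "kwargs": {
  "plan": [
    [[1,0,0,0,0],[1,0,0,0,0]]
  ]
}}

```text
t: 16.02
position: [523.5, 251.3, 226.1]
eef_rot: [0.107, -3.14, -0.0]
ft_force: [-1.2, 0.2, -3.5]
width: 0.245
```

```bash
python3 - <<'E'
from go import *
go(488.2,-324.5,225,1.508)
d=snapshot("side");cv2.imwrite("pics/s10.png",d["image"])
E
```

```text
t 16.02 p [523.5 251.3 226.1] yang 1.639 tilt 0.0 w 0.245 F [-1.2  0.2 -3.5] j [ 0.33  0.15  1.75  0.    1.25 -1.31]
 shift [  74.4 -572.1    1.1] turn 0.131
```

View pics/s10.png

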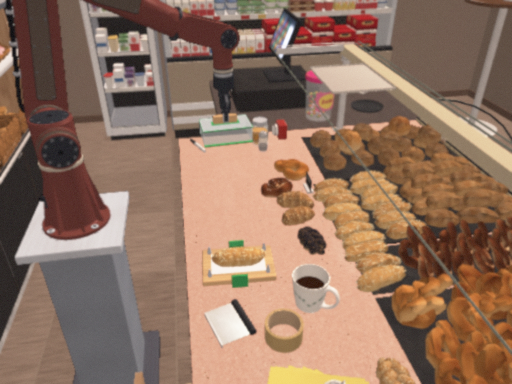

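Cover lifted level (around (226,130)); stick lies on the base (238,256). Traverse.

Emit:
{"fn": "jog_arm", "kwargs": {
  "plan": [
    [[1,2,-15,0,0],[1,4,-30,0,0],[1,4,-30,0,0],[1,4,-30,0,0],[1,4,-30,0,0],[1,4,-30,0,0],[1,4,-30,0,0],[1,4,-30,0,0]]
  ]
}}

```text
t: 16.73
position: [507.1, 22.9, 224.0]
eef_rot: [0.107, -3.136, -0.0]
ft_force: [0.4, 0.7, -3.3]
width: 0.247
```

Emit:
{"fn": "jog_arm", "kwargs": {
  "plan": [
    [[1,4,-30,0,0],[1,4,-30,0,0],[1,4,-30,0,0],[1,4,-30,0,0],[1,4,-30,0,0],[1,4,-30,0,0],[1,4,-30,0,0],[1,4,-30,0,0]]
  ]
}}

```text
t: 17.4
position: [491.5, -218.0, 223.9]
eef_rot: [0.106, -3.136, -0.003]
ft_force: [0.2, 1.2, -3.7]
width: 0.245
```

Emit:
{"fn": "jog_arm", "kwargs": {
  "plan": [
    [[1,4,-30,0,0.02],[1,4,-28,0,0.02],[1,4,-28,0,0.03],[1,0,-14,0,0.03],[1,0,0,0,0.03],[1,0,0,0,0],[1,0,0,0,0],[1,0,0,0,0]]
  ]
}}

```text
t: 18.07
position: [485.2, -316.3, 225.2]
eef_rot: [-0.095, -3.138, -0.003]
ft_force: [-0.5, -0.2, -3.4]
width: 0.243
```

```bash
python3 - <<'E'
from go import *
go(488.2,-324.5,170,1.508)
d=snapshot("wrist");cv2.imwrite("pics/w11.png",d["image"])
np.save("w11.npy",d,allow_pickle=True)
E
```

```text
t 18.07 p [ 485.2 -316.3  225.2] yang 1.51 tilt 0.14 w 0.243 F [-0.5 -0.2 -3.4] j [-0.7   0.15  1.75  0.    1.25 -2.21]
 shift [-3.6 -8.1 55.1] turn 0.002
```

View pics/w11.png

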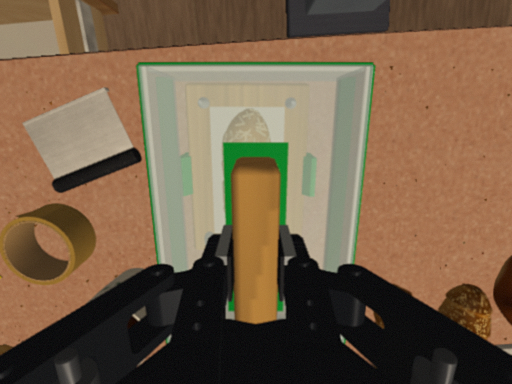

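```bash
python3 - <<'E'
from fit import *
from go import go
d=np.load("w11.npy",allow_pickle=True).item()
for z in (136.6,137.6,138.6):
  print(fit(d,[(-90,-58,60),(-90,58,60)],np.array([(137.5,63.3),(374.3,63)]),[485,-316,-.06],z))
go(488.2,-324.5,170,1.508)
E
```

```text
(array([ 4.84753060e+02, -3.15113016e+02, -5.83800766e-02]), [[0.9, -0.1], [-0.9, -0.1]])
(array([ 4.84932843e+02, -3.15127577e+02, -5.83839657e-02]), [[0.1, -0.0], [-0.1, -0.0]])
(array([ 4.85113072e+02, -3.15142161e+02, -5.83879437e-02]), [[-0.6, 0.1], [0.6, 0.1]])
t 18.12 p [ 485.4 -316.3  225.5] yang 1.51 tilt 0.1 w 0.243 F [ 0.1 -0.  -2.8] j [-0.7   0.15  1.75  0.    1.25 -2.21]
 shift [-3.3 -8.1 55.5] turn 0.002
```

Emit:
{"fn": "jog_arm", "kwargs": {
  "plan": [
    [[1,-3,-9,10,0.003],[1,0,0,20,0],[1,0,0,15,0],[1,0,0,5,0],[1,0,0,0,0],[1,0,0,0,0],[1,0,0,0,0],[1,0,0,0,0]]
  ]
}}

```text
t: 18.78
position: [489.1, -327.1, 177.8]
eef_rot: [0.101, 3.138, -0.003]
ft_force: [0.5, 0.4, -4.1]
width: 0.25
```

```bash
python3 - <<'E'
from go import *
go(488.3,-325.2,140,1.508)
d=snapshot("wrist");cv2.imwrite("pics/w12.png",d["image"])
e=snapshot("top");crop(e,315,180,435,300,5,"pics/t12.png")
e=snapshot("side");crop(e,180,170,300,300,5,"pics/s12.png")
E
```

```text
t 18.78 p [ 489.1 -327.1  177.8] yang 1.506 tilt 0.16 w 0.25 F [ 0.5  0.4 -4.1] j [-0.71  0.21  1.77 -0.    1.16 -2.21]
 shift [ 1.   1.9 37.8] turn -0.002
```

View pics/w12.png

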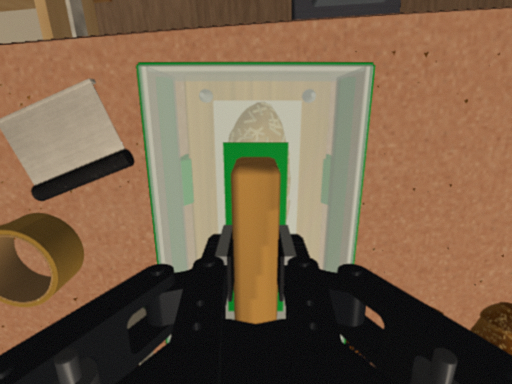

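View pics/s12.png

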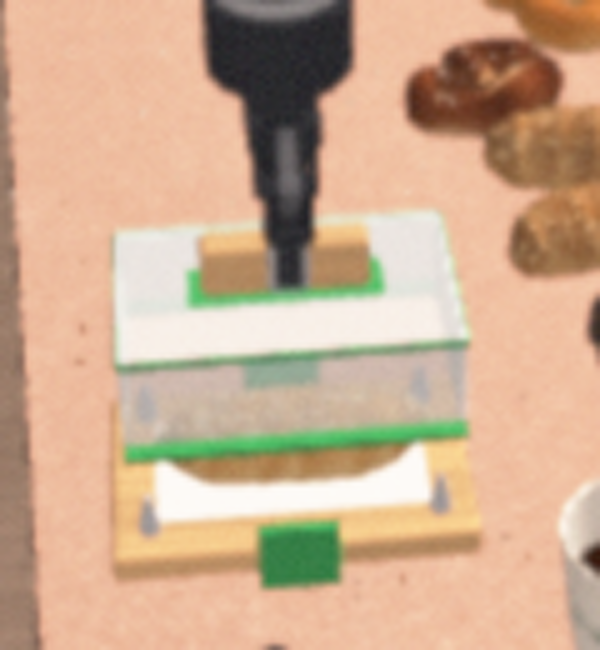

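Emit:
{"fn": "jog_arm", "kwargs": {
  "plan": [
    [[1,1,1.5,10,0],[1,0,0,14,0],[1,0,0,8,0],[1,0,0,2,0],[1,0,0,0,0],[1,0,0,0,0],[1,0,0,0,0]]
  ]
}}

```text
t: 19.52
position: [487.8, -325.3, 143.0]
eef_rot: [0.102, 3.139, -0.001]
ft_force: [0.7, 0.2, -3.1]
width: 0.241
```

```bash
python3 - <<'E'
from go import *
go(488.3,-325.2,140,1.508)
d=snapshot("wrist");cv2.imwrite("pics/w13.png",d["image"][:,100:420])
E
```

```text
t 19.52 p [ 487.8 -325.3  143. ] yang 1.506 tilt 0.08 w 0.241 F [ 0.7  0.2 -3.1] j [-0.71  0.25  1.79 -0.    1.1  -2.21]
 shift [-0.5  0.1  3. ] turn -0.002
```

View pics/w13.png

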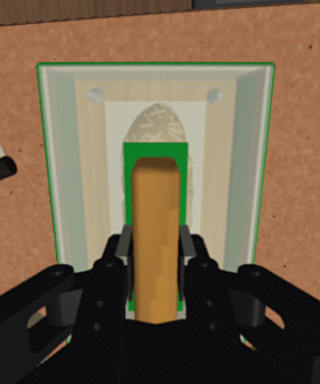

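Emit:
{"fn": "jog_arm", "kwargs": {
  "plan": [
    [[1,-0.5,0,3,0],[1,0,0,3,0],[1,0,0,3,0],[1,0,0,3,0],[1,0,0,0,0],[1,0,0,0,0],[1,0,0,0,0]]
  ]
}}

```text
t: 20.15
position: [487.7, -324.8, 130.2]
eef_rot: [-0.102, -3.14, -0.0]
ft_force: [0.4, 0.2, -2.5]
width: 0.242
```

```bash
python3 - <<'E'
from go import *
go(488.3,-325.2,128,1.508)
e=snapshot("side");crop(e,180,170,300,300,5,"pics/s14.png")
d=snapshot("wrist");cv2.imwrite("pics/w14.png",d["image"][:,100:420])
E
```

```text
t 20.15 p [ 487.7 -324.8  130.2] yang 1.506 tilt 0.02 w 0.242 F [ 0.4  0.2 -2.5] j [-0.71  0.27  1.8   0.    1.07 -2.21]
 shift [-0.6 -0.3  2.2] turn -0.002
```

View pics/s14.png

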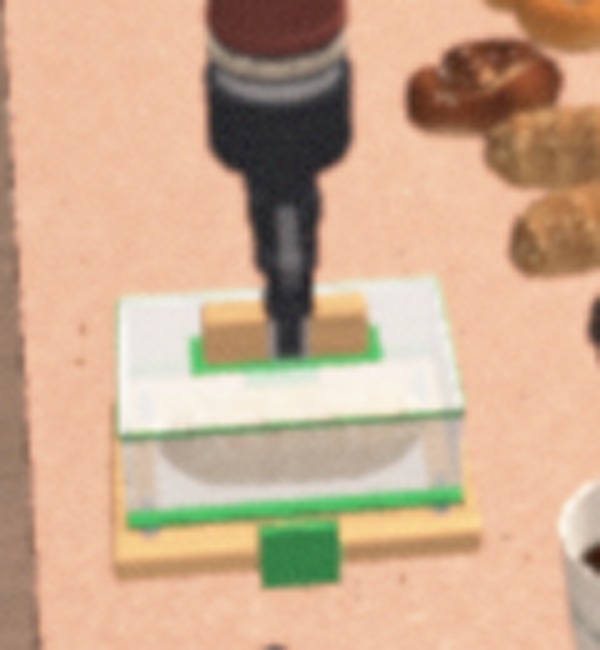

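View pics/w14.png

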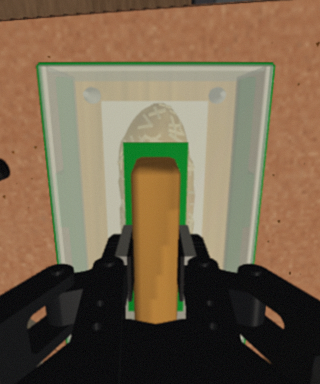

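Emit:
{"fn": "jog_arm", "kwargs": {
  "plan": [
    [[1,-0.4,-0.2,1.5,0],[1,0,0,1.5,0],[1,0,0,0,0],[1,0,0,0,0]]
  ],
  "force": 100
}}

```text
t: 20.58
position: [488.5, -325.5, 127.6]
eef_rot: [0.102, 3.139, -0.001]
ft_force: [0.6, -0.6, -1.9]
width: 0.235
```

Emit:
{"fn": "jog_arm", "kwargs": {
  "plan": [
    [[1,0,0,1.5,0],[1,0,0,1.5,0],[1,0,0,0,0],[1,0,0,0,0]]
  ]
}}

```text
t: 20.92
position: [488.8, -325.5, 125.1]
eef_rot: [0.102, 3.138, -0.001]
ft_force: [0.5, -1.1, 2.4]
width: 0.238
```

Emit:
{"fn": "jog_arm", "kwargs": {
  "plan": [
    [[1,0,0,1.5,0],[1,0,0,1.5,0],[1,0,0,0,0],[1,0,0,0,0]]
  ]
}}

```text
t: 21.25
position: [488.9, -325.7, 122.2]
eef_rot: [0.102, 3.138, -0.002]
ft_force: [1.0, -0.2, 5.8]
width: 0.234
```

Emit:
{"fn": "jog_arm", "kwargs": {
  "plan": [
    [[1,0,0,1.5,0],[1,0,0,1.5,0],[1,0,0,0,0],[1,0,0,0,0]]
  ]
}}

```text
t: 21.58
position: [489.3, -326.3, 121.1]
eef_rot: [0.101, 3.138, -0.004]
ft_force: [-2.1, -0.4, 12.0]
width: 0.236
```

Emit:
{"fn": "jog_arm", "kwargs": {
  "plan": [
    [[1,0,0,1.5,0],[1,0,0,1.5,0],[1,0,0,0,0],[1,0,0,0,0]]
  ]
}}

```text
t: 21.92
position: [488.2, -324.9, 114.8]
eef_rot: [0.102, 3.139, 0.0]
ft_force: [1.1, -1.2, -1.5]
width: 0.235
```

Emit:
{"fn": "jog_arm", "kwargs": {
  "plan": [
    [[1,0,0,1.5,0],[1,0,0,1.5,0],[1,0,0,0,0],[1,0,0,0,0]]
  ]
}}

```text
t: 22.25
position: [487.4, -324.5, 111.7]
eef_rot: [-0.101, -3.138, -0.002]
ft_force: [-1.5, 1.2, 3.0]
width: 0.233
```

Emit:
{"fn": "jog_arm", "kwargs": {
  "plan": [
    [[1,0,0,1.5,0],[1,0,0,1.5,0],[1,0,0,0,0],[1,0,0,0,0]]
  ]
}}

```text
t: 22.58
position: [487.4, -324.6, 111.7]
eef_rot: [-0.101, -3.137, -0.003]
ft_force: [-7.4, 5.0, 16.2]
width: 0.239
```

```bash
python3 - <<'E'
from go import *
go(488.3,-325.2,111.6,1.508)
e=snapshot("side");crop(e,180,190,300,300,6,"pics/s15.png")
d=snapshot("wrist");cv2.imwrite("pics/w15.png",d["image"])
E
```

```text
t 22.58 p [ 487.4 -324.6  111.7] yang 1.506 tilt 0.2 w 0.239 F [-7.4  5.  16.2] j [-0.71  0.3   1.81 -0.    1.04 -2.21]
 shift [-0.9 -0.6  0.1] turn -0.002
```

View pics/s15.png

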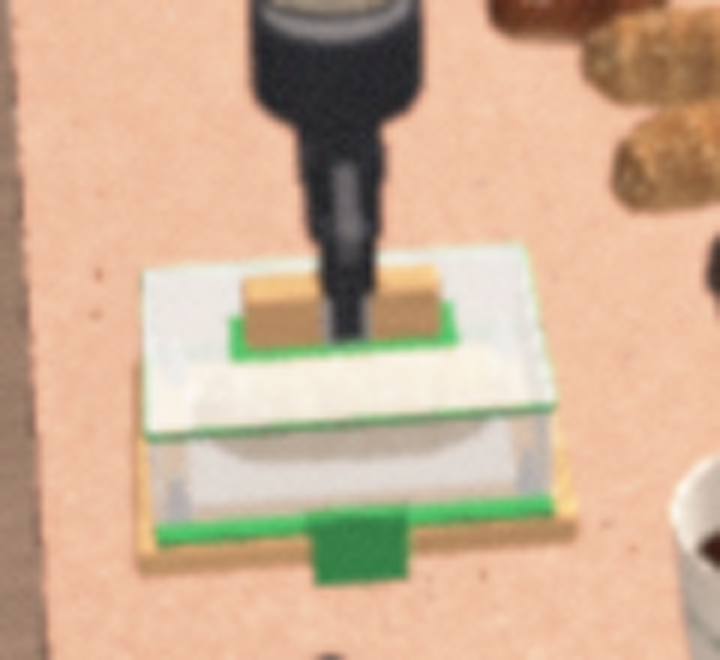

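View pics/w15.png

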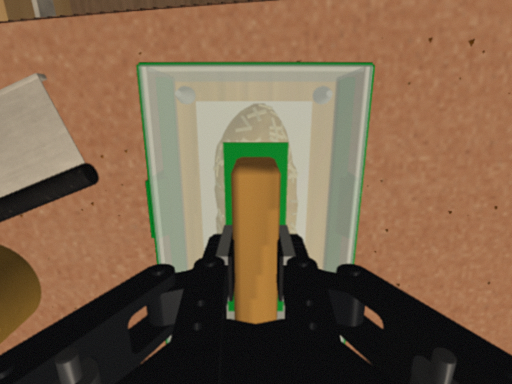

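Emit:
{"fn": "jog_arm", "kwargs": {
  "plan": [
    [[1,-0.5,-0.4,1.5,0],[1,0,0,0,0],[1,0,0,0,0],[1,0,0,0,0]]
  ]
}}

```text
t: 23.02
position: [487.8, -325.0, 111.6]
eef_rot: [-0.101, -3.136, -0.003]
ft_force: [-9.7, 6.4, 22.7]
width: 0.239
```

Emit:
{"fn": "jog_arm", "kwargs": {
  "plan": [
    [[1,0,0,-2.5,0],[1,0,0,-2,0],[1,0,0,0,0],[1,0,0,0,0]]
  ]
}}

```text
t: 23.35
position: [488.1, -325.0, 111.7]
eef_rot: [-0.102, -3.138, -0.002]
ft_force: [-1.0, 2.3, 2.5]
width: 0.231
```

```bash
python3 - <<'E'
from go import *
go(488.3,-325.2,111.6,1.508)
d=snapshot("wrist");cv2.imwrite("pics/w16.png",cv2.resize(d["image"][120:300,120:400],None,fx=2.5,fy=2.5,interpolation=cv2.INTER_CUBIC))
E
```

```text
t 23.35 p [ 488.1 -325.   111.7] yang 1.506 tilt 0.12 w 0.231 F [-1.   2.3  2.5] j [-0.71  0.3   1.8   0.    1.04 -2.21]
 shift [-0.2 -0.2  0.1] turn -0.002
```

View pics/w16.png

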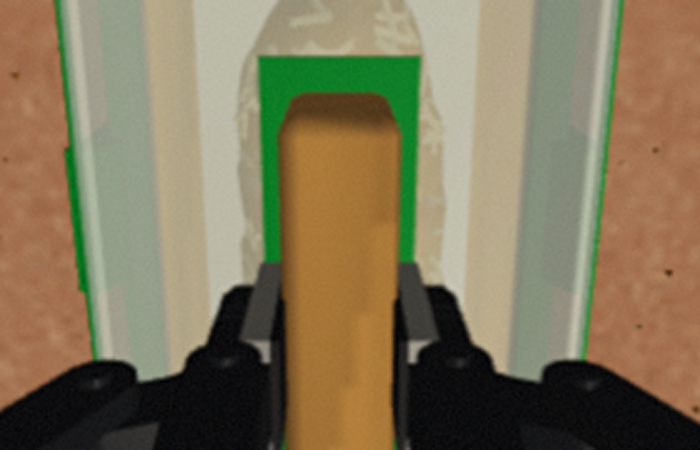

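Emit:
{"fn": "jog_arm", "kwargs": {
  "plan": [
    [[1,0,0,-1.5,0],[1,0,0,0,0],[1,0,0,0,0],[1,0,0,0,0]]
  ]
}}

```text
t: 23.73
position: [488.3, -325.3, 113.0]
eef_rot: [-0.102, -3.139, -0.001]
ft_force: [-0.2, -0.5, -3.4]
width: 0.235
```

Emit:
{"fn": "jog_arm", "kwargs": {
  "plan": [
    [[1,0,0,-1.5,0],[1,0,0,0,0],[1,0,0,0,0],[1,0,0,0,0]]
  ]
}}

```text
t: 24.07
position: [487.8, -325.0, 113.3]
eef_rot: [-0.102, -3.138, -0.002]
ft_force: [2.6, -2.0, -18.0]
width: 0.238
```

```bash
python3 - <<'E'
from go import *
print(get_state()["moment"],Ro.from_rotvec(get_state()["eef_rot"]).as_matrix()[:,2])
E
```

```text
[-0.60684297 -0.54477554 -0.00271919] [-0.00148092  0.00100675 -0.9999984 ]
```

Emit:
{"fn": "jog_arm", "kwargs": {
  "plan": [
    [[1,0,0,1.5,0],[1,0,0,1.5,0],[1,0,0,1.2,0],[1,0,0,0,0],[1,0,0,0,0],[1,0,0,0,0]]
  ]
}}

```text
t: 24.57
position: [489.2, -326.0, 112.2]
eef_rot: [0.102, 3.139, -0.002]
ft_force: [-0.5, 0.0, -3.0]
width: 0.234
```

Emit:
{"fn": "jog_arm", "kwargs": {
  "plan": [
    [[1,-0.5,0,1,0],[1,0.5,0,0.5,0],[1,0,0,0,0],[1,0,0,0,0],[1,0,0,0,0]]
  ]
}}

```text
t: 24.98
position: [489.4, -326.0, 111.7]
eef_rot: [0.102, 3.139, -0.001]
ft_force: [-1.3, 1.1, 6.2]
width: 0.238
```

Emit:
{"fn": "jog_arm", "kwargs": {
  "plan": [
    [[0.2,0,0,0,0],[0,0,0,0,0],[0,0,0,0,0],[0,0,0,0,0],[0,0,0,0,0]]
  ]
}}

```text
t: 25.4
position: [488.7, -325.6, 109.5]
eef_rot: [0.102, 3.14, -0.0]
ft_force: [1.0, -0.3, 0.3]
width: 0.501
```

Emit:
{"fn": "jog_arm", "kwargs": {
  "plan": [
    [[0,0,0,-10,0],[0,0,0,-20,0],[0,0,0,-30,0],[0,0,0,-30,0],[0,0,0,-30,0],[0,0,0,-15,0],[0,0,0,0,0],[0,0,0,0,0]]
  ]
}}

```text
t: 26.07
position: [489.2, -326.0, 246.2]
eef_rot: [0.102, 3.137, -0.003]
ft_force: [-0.5, 0.7, -1.2]
width: 0.502
```

```bash
python3 - <<'E'
from go import *
go(560,-324,240,1.508)
d=snapshot("wrist");cv2.imwrite("pics/w17.png",cv2.resize(d["image"][50:300,120:400],None,fx=2.4,fy=2.4,interpolation=cv2.INTER_CUBIC))
np.save("w17.npy",d,allow_pickle=True)
e=snapshot("side");crop(e,180,190,300,300,6,"pics/s17.png")
E
```

```text
t 26.07 p [ 489.2 -326.   246.2] yang 1.506 tilt 0.18 w 0.502 F [-0.5  0.7 -1.2] j [-0.71  0.14  1.71 -0.    1.28 -2.21]
 shift [-70.5   6.6   6.4] turn -0.002
```

View pics/w17.png

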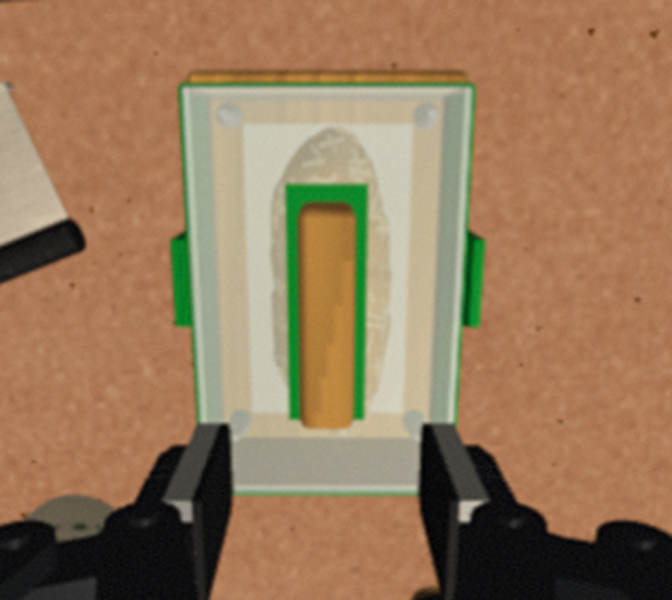

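View pics/s17.png

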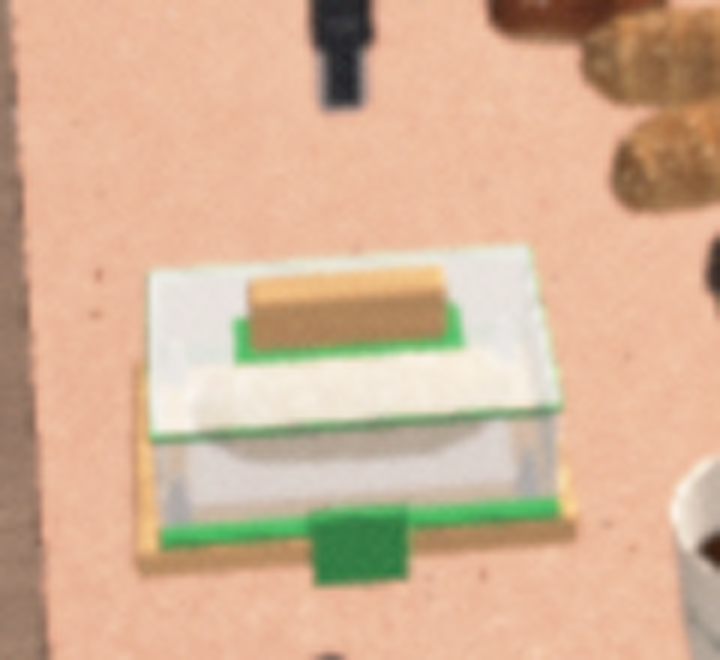

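```bash
python3 - <<'E'
from fit import *
d=np.load("w17.npy",allow_pickle=True).item()
r=(488.2,-324.5,-.0632);c,s=np.cos(r[2]),np.sin(r[2])
for q in[(-22,-76,44),(22,-76,44),(-22,76,44),(22,76,44)]:
    print(q,(proj(d,[r[0]+c*q[0]-s*q[1],r[1]+s*q[0]+c*q[1],q[2]])-[120,50])*2.4+.7)
C=(np.array([(180,86),(474,86),(206,494)])-.7)/2.4+[120,50]
print(fit(d,[(-90,-58,60),(-90,58,60),(90,-58,60)],C,[488,-324,-.06],24))
E
```

```text
(-22, -76, 44) [[168.69043138 239.77807181]]
(22, -76, 44) [[174.37904909 328.47741983]]
(-22, 76, 44) [[486.75204186 239.61181507]]
(22, 76, 44) [[481.0099868  328.37740659]]
(array([ 4.89711869e+02, -3.24429674e+02, -5.87223565e-02]), [[0.2, 0.2], [0.1, -0.5], [-0.4, 0.4]])
```

Both hooks are in their upright positions (within 1 mm), and the cover fits at home height. Handing in.

```bash
python3 - <<'E'
from rig import *
print(sign_off())
E
```

```text
the job is handed in; nothing more can be done
None
```

The cheese stick is on show on the base, with the cover clicked down over it. I handed the job in at about 26 s of the 64 s allowed.

**Stick:** I gripped it across the middle, laid it lengthwise on the white panel and set it down on contact, pressing with about 8 N. It lies within about 2 mm of the base's centre. By the picture it is turned about 0.03 rad from the base's long axis, though its ends were hard to read.

**Cover:** I lowered it over the studs and pushed it straight down. The push peaked at about 12 N going past the hooks, then dropped. The cover stopped at its home height and did not move under a further 23 N.

**Last checks:**
- **Hooks:** an 18 N upward tug was held after about 1.6 mm, the catch play, and the readings looked balanced between the two hooks. I pushed the cover home again before letting go. In the last wrist picture both hooks stand where upright hooks should, within about 1 mm.
- **Cover position:** it measures within 2 mm of the base's centre and 0.005 rad of its yaw.
- **Disagreement:** an earlier wrist picture showed one hook more than the other, but the clear view after release showed both symmetric. The top and wrist cameras differed by 1–2 mm, so I used the wrist values.
- **Other bakes:** I did not touch them. The robot is clear of everything.

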